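# Lock the bayonet plug of the cutter's oil pot

### The arm

A 6-joint arm with a two-finger parallel gripper is mounted at the origin on the work surface; the furniture and walls round the work are solid. World frame = base frame: x ahead of the robot, y to its left, z up, the work surface at z = 0. Lengths are in m, angles in rad, forces in N, time in s.
With the tool pointing down it reaches from about 0.375 to 0.925 m from the base axis. Payload 5.7 kg.
Tool frame: the origin (TCP) lies at the very end of the fingers, on their centre line; the grasp point (between the pads) lies bot.grip_point_offset behind it (bot.grip_point_offset is the distance from the TCP to the grasp point, in m); z points along the fingers, y is the line along which they close (so a half turn about z gives the same grasp; the last joint's range is limited). The gripper opens to 85 mm and grips with 20 to 120 N. Pads are 22 mm wide; open, the fingers measure 114 mm over their backs; the gripper's body (76 mm by 85 mm) begins 54 mm behind the grasp point. The pads swing forward as they close: fully open they stand 13 mm farther back than shut.
Start: joints at [1.072, 0.359, 1.51, -0, 1.272, -0.115], TCP at [0.225, 0.556, 0.231] pointing down, gripper open.
Joint ranges: [-2.97, 2.97], [-1.01, 2.36], [0.21, 2.38], [-0.96, 4.11], [0.2, 2.71], [-2.98, 2.98]. Speed limits (rad/s): [2.39, 2.39, 3.14, 3.14, 3.14, 3.14].

### API

Orientations are given as a rotation vector (axis times angle).
In Python, from rig import bot, camera, camera_model, job gives the robot as it stands.
- The arm moves only by the shell command python3 -m crank 'ROWS' [FORCE]. ROWS is text: rows parted by semicolons, each of 7 numbers parted by spaces: the opening, from -1 (shut) to 1 (fully open), then the shift along the tool's x, y, z in units of 30 mm (1.0 is 30 mm), then the turn, a rotation vector about the tool's x, y, z in units of 5 degrees (1.0 is 5 degrees). A call has 1 to 12 rows; each row is the pose to reach, as a shift and turn from the pose commanded when the call began, along the tool's axes at that moment; what a row does not reach only later rows make up. A row lasts 1/8 s, in which the tool goes at most 62.5 mm and 10.7 degrees, less where a joint would pass 70% of its speed; a pose out of reach is approached as far as the arm can. A call with a gripper value outside its range is refused whole. The fingers move at their own pace and stop on an object; FORCE is the grip in N (left out, the last holds). Time passes only in rows, so rows that repeat a pose let the fingers close. It gives the time, the measured TCP pose, the force, the opening and the grip force at its end, in the units of the state.
- bot.read_state(): the state, without advancing time (a new reading comes with each control period).
- camera(name): name is "scene" or "top" or "wrist"; returns (picture, depth): 400x640x3 uint8, red, green, blue; 400x640 float32, m along the optical axis (not along the pixel's ray), 0 where there is no reading.
- camera_model(name): a dict with "intrinsics" (3x3 intrinsics, pixels), "pose" (4x4, takes a point from camera to world coordinates). Camera axes: x right, y down, z forward; pixel columns grow to the right and rows downward; lengths in m; the calibration is good to about 2 mm. A picture is of the moment at which its call begins: read the wrist's pose just before it. camera_model takes no time and is no camera call; for the wrist camera it gives the pose at the moment of the call.
- job.hand_in(): hands the job in; it is judged then, once.
The state is a dict: "time": time; "joints": joint angles; "qd": joint speeds; "joint_efforts": joint torques, N m; "tcp_pos": TCP position; "orientation": TCP orientation; "wrist_force": force on the tool from outside, world axes, zero at the start; "wrist_torque": the same for the moment, N m; "gripper_width": opening from 0.0 (shut) to 1.0 (fully open); "gripper_force": force on a finger pad.
Only numpy, scipy, OpenCV 4.12 (cv2) and the standard library are available. Lean on these libraries where they do the work, as an engineer would, in place of code of your own. Each camera call takes 0.05 s, during which the arm holds its last target. There are 200 camera calls.

### The job

Close the cutter's oil pot: take the plug that has two lugs at its foot, set it into the pot with the lugs in the two slots, push it down against the spring, turn it a quarter turn clockwise (seen from above) and let go, so that it stays locked and upright with its lugs in the notches. Leave the smooth plug without lugs where it stands.

Things in the scene. Friction and masses are not known exactly. Their poses are not given: they have to be found in the camera images.
- lug_plug: Bayonet plug, loose, 0.08 to 0.17 kg, standing on the worktop. Steel stem 38 mm across, z = 0 to 28 mm (rim 42 mm at its top), with a grip bar on it. At the foot two lugs (z = 0 to 7 mm, 10 mm wide) stick out along its +x and -x, 64 mm tip to tip; a half turn makes no difference. Origin: centre of its underside, z up.
- plug_grip (a point): Where to pinch the plug: on the axis of its dark grip bar, 52 mm above its underside. The bar stands on the stem, z = 28 to 64 mm, 44 mm long along the plug's x (the line of the lugs), 14 mm wide along y: pinch across y, fingertips no lower than the stem's top. Axes as the plug's.
- smooth_plug: Bystander: a plug with the same stem, bar and size but without lugs, standing near the bayonet plug; the two may be in each other's place. Leave it. Origin: centre of its underside, z up.
- oil_pot: Oil pot: round aluminium housing fixed to the worktop, 96 mm across, 60 mm high, on a dark foot 112 mm across; brass outlet low on its +x side. The plug turns in it only clockwise from above, and only while its underside is below z = 45 mm (40 is a good depth); stops block the other way and beyond about 105 degrees. Origin: centre of its underside, z up.
- pot_mouth (a point): Centre of the pot's mouth, level with its top (pot z = 60 mm); axes as the pot's. The lip is 8 mm thick, with a round hole 46 mm across and two slots for the lugs along the pot's +x and -x, each 22 mm wide and reaching 37 mm from the axis; the upper 3 mm of hole and slots are bevelled 3 mm wider all round.
- pot_notch (a point): On the pot's axis at z = 55 mm, the height of the roofs of two notches under the lip, 3 mm high, on the pot's +y and -y. They take the lugs after a 90 degree turn, with about 12 degrees of play. Let go there, the plug is lifted by the spring until its underside is at z = 48 mm and stays locked, its bar across the line of the slots.
- pot_spring (a joint): Spring plate in the pot's hole, 34 mm across: 0 = up (its top at pot z = 50 mm, where it carries the plug with its lugs in the slots), 0.016 m = fully down (z = 34 mm). It takes 4 N to start and about 9 N to go fully down.

How it is judged:
On the way:
1. the bayonet plug is pushed down in the pot with its lugs in the slots (horizontal distance between lug_plug and oil_pot below 0.012 m and z of lug_plug in the frame of oil_pot below 0.0465 m and angle between the x axis of lug_plug and the x axis of oil_pot, either way round below 0.45 rad).
At the end, for the whole second after the job is handed in: The lug plug is in the pot, within 10 mm of its axis, upright within 10 degrees, at rest, a quarter turn (within 15 degrees) from the slots, its lugs sprung up into the notches (underside 46 to 51.5 mm above the worktop); the smooth plug is within 40 mm of its start (horizontal distance between lug_plug and oil_pot below 0.01 m and z of lug_plug in the frame of oil_pot between 0.0462 and 0.0515 m and angle between the x axis of lug_plug and the x axis of oil_pot, either way round above 1.3 rad and angle between lug_plug's own z axis and vertical below 0.17 rad and linear speed of lug_plug below 0.02 m/s and distance of smooth_plug from where it was at the start of the episode below 0.04 m); the robot touches nothing.
It fails at once if the smooth plug is moved by more than 40 mm or knocked over (distance of smooth_plug from where it was at the start of the episode above 0.04 m or angle between smooth_plug's own z axis and vertical above 0.5 rad).
It also fails if it takes over 48 s, if anything falls off the work surface, if the arm or the gripper's body presses on something with over 40 N, if the wrist force passes 120 N, or if a joint passes its speed limit or range.

## Working session

There is one attempt and no reset: what is moved stays moved. The work goes in short steps, Python scripts to look and compute and a shell command to move; the robot and the scene stay as the last step left them, time stands still between calls to the robot, and variables do not carry over. Pictures are saved under pics/ and viewed, at most 10 in all, crops included, and the job is handed in when it is done.

```bash
mkdir -p pics; ls
python3 - <<'E'
from rig import bot,camera,camera_model
import cv2,numpy as np
print(bot.read_state(),bot.grip_point_offset)
for n in("scene","top"):
    p,d=camera(n); m=camera_model(n)
    cv2.imwrite(f"pics/{n}1.png",p[:,:,::-1]); np.savez(f"{n}1.npz",p=p,d=d,K=m["intrinsics"],T=m["pose"])
    print(n,m["pose"].round(3).tolist())
E
```

```text
pics
{'time': 0.0, 'joints': array([ 1.07188987e+00,  3.59499675e-01,  1.51142692e+00,  2.97969115e-07,
        1.27249309e+00, -1.15096943e-01]), 'qd': array([-6.42143320e-04,  1.51641278e-03,  2.08560223e-04, -6.22039888e-06,
       -2.26961248e-04,  1.04311906e-03]), 'joint_efforts': array([ 1.52653731e-03, -5.27631533e+01, -2.78618002e+01, -1.77954066e-04,
        1.34011623e-02, -8.59057508e-06]), 'tcp_pos': array([0.22435457, 0.55575004, 0.23045885]), 'orientation': array([-5.99087474e-01, -3.08337811e+00,  2.73508449e-03]), 'wrist_force': array([-0.22188864,  0.58884318, -0.32842605]), 'wrist_torque': array([ 0.00457166, -0.01606688, -0.04128748]), 'gripper_force': 0.0, 'gripper_width': 0.9960900959877764} 0.0187
scene [[0.842, -0.375, 0.388, 0.15], [-0.54, -0.578, 0.612, -0.432], [-0.005, -0.725, -0.689, 0.72], [0.0, 0.0, 0.0, 1.0]]
top [[-0.016, -0.998, 0.06, 0.444], [-1.0, 0.014, -0.017, 0.129], [0.017, -0.06, -0.998, 1.158], [0.0, 0.0, 0.0, 1.0]]
```

View pics/top1.png

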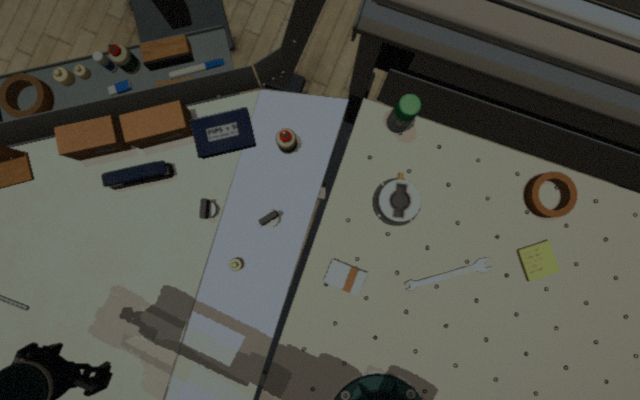

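View pics/scene1.png

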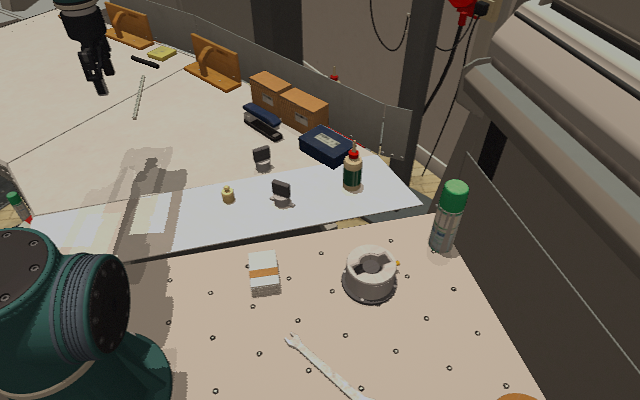

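Top view: the plugs are at about (207,208) and (270,217). The pot is at (400,200), with its outlet at (402,176). I'll zoom in on the plugs and the pot.

Run:
```python
import cv2,numpy as np
t=np.load("top1.npz");s=np.load("scene1.npz")
c=lambda z,x,y,w:cv2.resize(np.clip(z["p"][y-w//2:y+w//2,x-w//2:x+w//2,::-1].astype(float)*1.5,0,255).astype(np.uint8),(390,290),interpolation=cv2.INTER_CUBIC) if 0 else cv2.resize(np.clip(z["p"][y-w*3//8:y+w*3//8,x-w//2:x+w//2,::-1].astype(float)*1.5,0,255).astype(np.uint8),(400,300),interpolation=cv2.INTER_CUBIC)
cv2.imwrite("pics/crop1.png",np.vstack([np.hstack([c(t,238,212,112),c(t,400,198,80)]),np.hstack([c(s,272,175,80),c(s,371,272,80)])]))
T=t["T"];K=t["K"];d=t["d"]
v,u=np.mgrid[:400,:640]
P=np.dstack([(u-K[0,2])/K[0,0]*d,(v-K[1,2])/K[1,1]*d,d])@T[:3,:3].T+T[:3,3]
for n,(x,y,w) in dict(A=(207,208,18),B=(270,217,18),pot=(400,200,32)).items():
    Q=P[y-w:y+w,x-w:x+w].reshape(-1,3)
    zs=(0.045,0.08) if n!="pot" else (0.052,0.072)
    for lo,hi in [zs,(0.015,0.04)]:
        q=Q[(Q[:,2]>lo)&(Q[:,2]<hi)]
        if len(q)<5: print(n,lo,len(q));continue
        r=cv2.minAreaRect((q[:,:2]*1000).astype(np.float32))
        print(n,lo,len(q),q.mean(0).round(4),r)
    print(" table z",np.median(Q[:,2]))
```

```text
A 0.045 157 [0.4994 0.3837 0.0628] ((499.4270324707031, 385.19989013671875), (14.763526916503906, 43.650630950927734), 85.67990112304688)
A 0.015 126 [0.4987 0.3786 0.0302] ((498.4677734375, 384.31658935546875), (38.65104675292969, 40.24870300292969), 30.177288055419922)
 table z 0.0020683080105284857
B 0.045 134 [0.4765 0.2417 0.0638] ((476.5231628417969, 242.33978271484375), (13.818865776062012, 43.33844757080078), 31.198564529418945)
B 0.015 140 [0.4755 0.2416 0.0296] ((476.971923828125, 242.83932495117188), (39.71668243408203, 38.90385818481445), 89.15089416503906)
 table z 0.0038220214530515495
pot 0.052 1082 [ 0.5108 -0.051   0.0602] ((510.7428894042969, -51.11287307739258), (94.10971069335938, 94.03102111816406), 89.5815200805664)
pot 0.015 146 [ 0.5235 -0.0448  0.0248] ((518.227783203125, -39.991477966308594), (103.52800750732422, 77.5167236328125), 15.673779487609863)
 table z 0.004036907166940162
```

View pics/crop1.png

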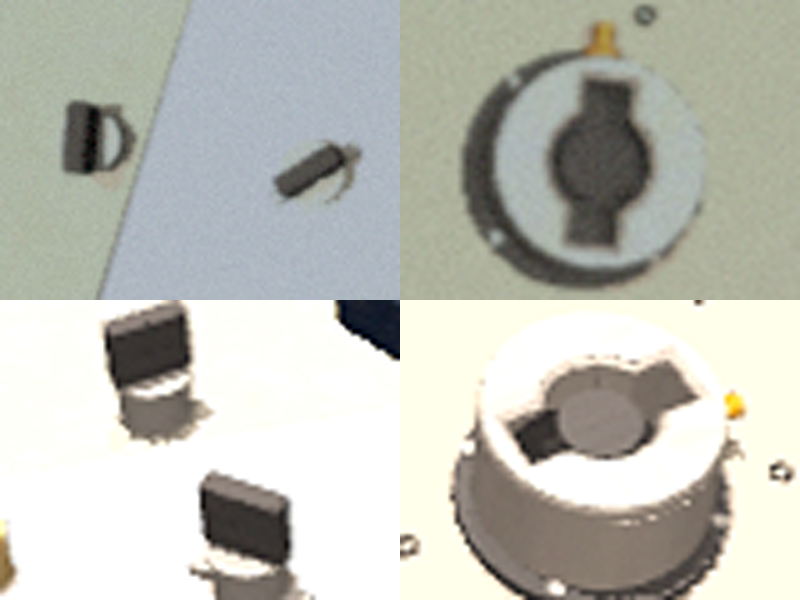

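The crops suggest that plug B (top view 270,217) has lugs: a nub at scene crop (200,570) and top crop (352,155). I'll check this with depth and an unsaturated crop, and measure the angles.

```bash
cat > h.py <<'E'
import cv2,numpy as np
def cloud(d,K,T):
    v,u=np.mgrid[:400,:640]
    return np.dstack([(u-K[0,2])/K[0,0]*d,(v-K[1,2])/K[1,1]*d,d])@T[:3,:3].T+T[:3,3]
E
python3 - <<'E'
from h import *
t=np.load("top1.npz");s=np.load("scene1.npz")
c=lambda x,y:cv2.resize(s["p"][y-24:y+24,x-24:x+24,::-1],(400,400),interpolation=cv2.INTER_CUBIC)
cv2.imwrite("pics/crop2.png",np.hstack([c(261,160),c(281,196)]))
for nm,z in(("top",t),("scene",s)):
    P=cloud(z["d"],z["K"],z["T"]).reshape(-1,3)
    for n,cx,cy in(("A",.4994,.3852),("B",.4766,.2423)):
        r=np.hypot(P[:,0]-cx,P[:,1]-cy)
        g=P[(r<.045)&(r>.03)]
        q=P[(r<.037)&(r>.024)&(P[:,2]>np.median(g[:,2])+.0035)&(P[:,2]<.02)]
        a=np.degrees(np.arctan2(q[:,1]-cy,q[:,0]-cx))
        print(nm,n,"floor",np.median(g[:,2]),len(q),np.histogram(a,12,(-180,180))[0])
        b=P[(r<.03)&(P[:,2]>.055)&(P[:,2]<.075)]
        print("  bar",len(b),cv2.minAreaRect((b[:,:2]*1000).astype(np.float32)),np.percentile(b[:,2],[50,95]))
    r=np.hypot(P[:,0]-.5107,P[:,1]+.0511)
    l=P[(r<.06)&(P[:,2]>.055)&(P[:,2]<.068)]
    print("lip",cv2.minEnclosingCircle((l[:,:2]*1000).astype(np.float32)),np.median(l[:,2]))
    q=P[(r<.036)&(r>.026)&(P[:,2]<.055)]
    a=np.arctan2(q[:,1]+.0511,q[:,0]-.5107)
    print("slot angle",len(q),np.degrees(np.angle(np.exp(2j*a).mean())/2))
E
```

```text
top A floor 0.0013123058450599245 23 [1 5 8 0 1 2 0 0 1 1 2 2]
  bar 136 ((500.01641845703125, 385.1728515625), (14.747091293334961, 42.47221374511719), 85.77133178710938) [0.06489715 0.06772154]
top B floor 0.0030153936512814505 39 [0 0 1 6 6 4 1 5 3 5 6 2]
  bar 127 ((476.5231628417969, 242.33978271484375), (13.818865776062012, 43.33844757080078), 31.198564529418945) [0.06487215 0.06780253]
lip ((510.7679138183594, -51.464359283447266), 48.102325439453125) 0.06081855306000361
slot angle 114 -15.470163568017716
scene A floor 0.0005885802486278457 3 [0 0 2 0 0 0 0 0 0 0 0 1]
  bar 104 ((499.03863525390625, 381.2483825683594), (15.309117317199707, 44.58653259277344), 89.25221252441406) [0.06352015 0.06654718]
scene B floor 0.002471501785267949 20 [1 0 0 8 6 0 0 0 0 1 4 0]
  bar 120 ((477.12164306640625, 238.25340270996094), (15.425243377685547, 43.634986877441406), 31.03013038635254) [0.06394062 0.06642221]
lip ((510.5249328613281, -53.85997772216797), 49.114959716796875) 0.060709581696106296
slot angle 84 79.8464220029863
```

View pics/crop2.png

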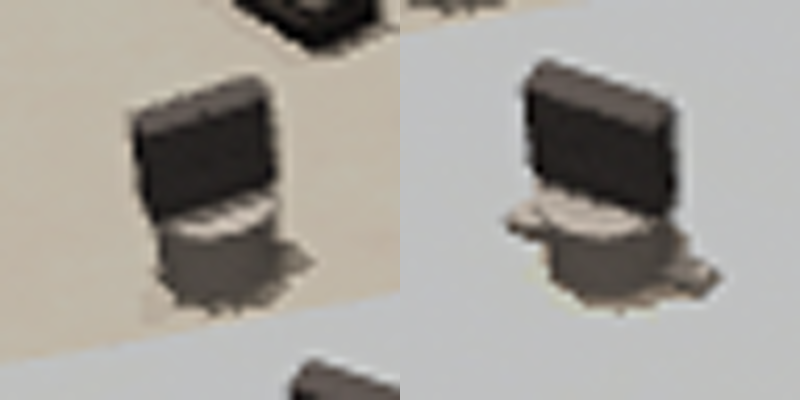

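Confirmed. Plug B, with lugs on both sides in the right-hand crop, is the bayonet plug. It stands at about (0.477, 0.241), with its bar line at about 121°. Next I'll write a helper that works out deltas and move above B.

```bash
cat >> h.py <<'E'
from scipy.spatial.transform import Rotation as R
def delta(bot,pos,yaw):
    "shift and turn in move units; yaw = world angle (deg) of tool y, tool pointing down"
    s=bot.read_state();Rt=R.from_rotvec(s["orientation"])
    y=np.array([np.cos(np.radians(yaw)),np.sin(np.radians(yaw)),0]);z=np.array([0,0,-1.])
    G=R.from_matrix(np.c_[np.cross(y,z),y,z])
    ty=Rt.apply([0,1,0])
    print("tcp",s["tcp_pos"].round(4),"yaw",np.degrees(np.arctan2(ty[1],ty[0])).round(1),"t",s["time"].round(2),"F",s["wrist_force"].round(1),"w",round(s["gripper_width"],3),"gf",s["gripper_force"])
    print("shift",(Rt.inv().apply(np.array(pos)-s["tcp_pos"])/.03).round(2),"turn",(np.degrees((Rt.inv()*G).as_rotvec())/5).round(2))
E
python3 - <<'E'
from h import *; from rig import bot
delta(bot,[.477,.241,.17],31.2)
E
```

```text
Traceback (most recent call last):
  File "h.py", line 12, in delta
    print("tcp",s["tcp_pos"].round(4),"yaw",np.degrees(np.arctan2(ty[1],ty[0])).round(1),"t",s["time"].round(2),"F",s["wrist_force"].round(1),"w",round(s["gripper_width"],3),"gf",s["gripper_force"])
                                                                                             ^^^^^^^^^^^^^^^
AttributeError: 'float' object has no attribute 'round'
```

```bash
sed -i 's/s\["time"\].round(2)/round(s["time"],2)/' h.py
python3 - <<'E'
from h import *; from rig import bot
delta(bot,[.477,.241,.17],31.2)
E
```

```text
tcp [0.2244 0.5558 0.2305] yaw 68.0 t 0.1 F [-0.6  0.5  0. ] w 1.002 gf 0.0
shift [-11.74  -6.57   2.03] turn [-0.02  0.    7.36]
```

```bash
python3 -m crank '1 -3 -1.6 0 0 0 2; 1 -6 -3.3 0 0 0 4; 1 -9 -5 0.5 0 0 6; 1 -11.74 -6.57 1 0 0 7.36; 1 -11.74 -6.57 2.03 -0.02 0 7.36; 1 -11.74 -6.57 2.03 -0.02 0 7.36; 1 -11.74 -6.57 2.03 -0.02 0 7.36; 1 -11.74 -6.57 2.03 -0.02 0 7.36; 1 -11.74 -6.57 2.03 -0.02 0 7.36'
python3 - <<'E'
from h import *; from rig import bot,camera,camera_model
m=camera_model("wrist");p,d=camera("wrist")
cv2.imwrite("pics/w1.png",p[:,:,::-1]);P=cloud(d,m["intrinsics"],m["pose"]).reshape(-1,3)
r=np.hypot(P[:,0]-.477,P[:,1]-.241)
b=P[(r<.035)&(P[:,2]>.055)&(P[:,2]<.075)]
print(len(b),cv2.minAreaRect((b[:,:2]*1000).astype(np.float32)),np.median(b[:,2]),np.median(P[(r<.06)&(r>.036),2]))
delta(bot,[.477,.241,.0375],31.2)
E
```

```text
time: 1.23
tcp_pos: [0.4769, 0.2419, 0.1702]
orientation: [-1.542, -2.736, -0.002]
wrist_force: [-0.1, -0.2, -0.3]
gripper_width: 1.002
gripper_force: 0.0
723 ((475.9752197265625, 241.15045166015625), (13.538860321044922, 43.36612319946289), 31.329416275024414) 0.06412357903363514 0.2217687658471133
tcp [0.4769 0.2423 0.1705] yaw 31.2 t 1.27 F [0.5 0.1 0.2] w 1.002 gf 0.0
shift [-0.04 -0.02  4.43] turn [ 0.02 -0.01  0.01]
```

View pics/w1.png

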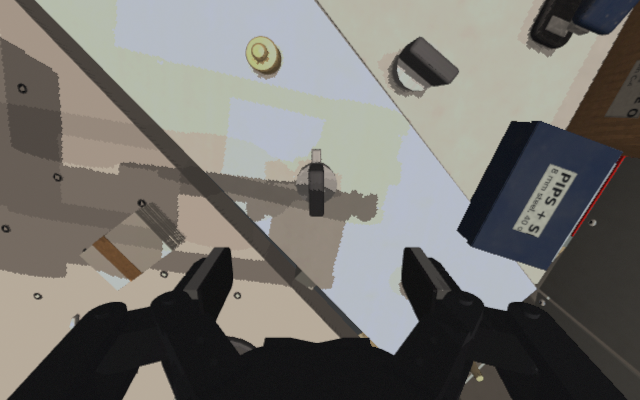

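The wrist view shows the lug plug at (317,190), with its lug at (316,155). It is centred between the fingers and the bar is vertical. The measured position is (0.476, 0.2412), yaw 31.3°. Descending and gripping now.

```bash
python3 -m crank '1 -0.02 -0.04 2 0 0 0; 1 -0.02 -0.04 3.5 0 0 0; 1 -0.02 -0.04 4.5 0 0 0; 1 -0.02 -0.04 4.5 0 0 0; -1 -0.02 -0.04 4.5 0 0 0; -1 -0.02 -0.04 4.5 0 0 0; -1 -0.02 -0.04 4.5 0 0 0; -1 -0.02 -0.04 4.5 0 0 0; -1 -0.02 -0.04 4.5 0 0 0; -1 -0.02 -0.04 4.5 0 0 0; -1 -0.02 -0.04 4.5 0 0 0; -1 -0.02 -0.04 4.5 0 0 0' 60
python3 - <<'E'
from h import *; from rig import bot
delta(bot,[.4,.1,.2],84)
E
```

```text
time: 2.78
tcp_pos: [0.4775, 0.2409, 0.0362]
orientation: [1.542, 2.736, 0.004]
wrist_force: [-0.4, 0.1, 6.9]
gripper_width: 0.15
gripper_force: 59.5
tcp [0.4775 0.2409 0.0362] yaw 31.2 t 2.77 F [-0.4  0.1  6.9] w 0.15 gf 59.502822160720825
shift [-2.68 -4.63 -5.47] turn [ 3.000e-02  1.000e-02 -1.056e+01]
```

```bash
python3 -m crank '-1 0 0 -1.5 0 0 0; -1 0 0 -3 0 0 0; -1 -1.5 -0.7 -4.5 0 0 -2; -1 -3 -1.4 -5.47 0 0 -4; -1 -4.5 -2.1 -5.47 0 0 -6; -1 -6 -2.8 -5.47 0 0 -8; -1 -7.5 -3.5 -5.47 0 0 -10; -1 -8.9 -4.09 -5.47 0 0 -10.56; -1 -8.9 -4.09 -5.47 0 0 -10.56; -1 -8.9 -4.09 -5.47 0 0 -10.56; -1 -8.9 -4.09 -5.47 0 0 -10.56'
python3 - <<'E'
from h import *; from rig import bot,camera,camera_model
m=camera_model("wrist");p,d=camera("wrist")
np.savez("w2.npz",p=p,d=d,K=m["intrinsics"],T=m["pose"])
cv2.imwrite("pics/w2.png",p[:,:,::-1]);P=cloud(d,m["intrinsics"],m["pose"]).reshape(-1,3)
r=np.hypot(P[:,0]-.511,P[:,1]+.051)
l=P[(r<.055)&(P[:,2]>.057)&(P[:,2]<.066)]
print(len(l),cv2.minEnclosingCircle((l[:,:2]*1000).astype(np.float32)),np.median(l[:,2]))
delta(bot,[.511,-.051,.1],84)
E
```

```text
time: 4.15
tcp_pos: [0.5096, -0.0503, 0.199]
orientation: [0.163, 3.137, 0.003]
wrist_force: [-0.5, -0.3, -0.0]
gripper_width: 0.154
gripper_force: 58.9
3819 ((511.00555419921875, -53.356971740722656), 47.893592834472656) 0.0603626271094434
tcp [ 0.5097 -0.0503  0.1991] yaw 84.1 t 4.2 F [-0.2 -0.7 -0.2] w 0.154 gf 58.88247191905975
shift [-0.04 -0.02  3.3 ] turn [0.02 0.   0.02]
```

View pics/w2.png

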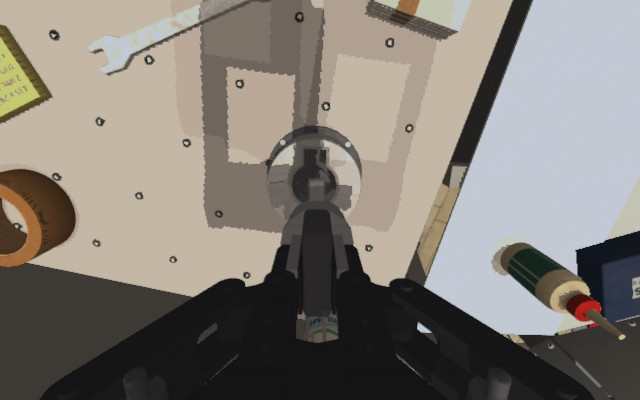

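The plug is held straight: lug at (316,160), stem at (317,205). The pot is below at (315,170). Next I'll fit the mouth's shape to the top image to get the slot angle and centre.

Run:
```python
from h import *; from rig import bot
from scipy.optimize import differential_evolution as DE
for f in("top1.npz","scene1.npz"):
    t=np.load(f);g=cv2.cvtColor(t["p"],cv2.COLOR_RGB2GRAY).astype(np.float32)
    yy,xx=np.mgrid[-.045:.045:91j,-.045:.045:91j]
    def samp(cx,cy):
        X=np.c_[(xx+cx).ravel(),(yy+cy).ravel(),np.full(xx.size,.06)]
        c=(X-t["T"][:3,3])@t["T"][:3,:3];q=c@t["K"].T;q=q[:,:2]/q[:,2:]
        return cv2.remap(g,q[:,0].reshape(91,91).astype(np.float32),q[:,1].reshape(91,91).astype(np.float32),1)
    def cost(v):
        I=samp(v[0],v[1]);c,s=np.cos(v[2]),np.sin(v[2])
        a=c*xx+s*yy;b=-s*xx+c*yy;r=np.hypot(xx,yy)
        M=(r<.0245)|((abs(a)<.0385)&(abs(b)<.0125)); D=r<.045
        return -(I[D&~M].mean()-I[D&M].mean())/I[D].std()
    r=DE(cost,[(.50,.522),(-.065,-.04),(-.6,.6)],seed=0,maxiter=60)
    print(f,r.x[:2].round(4),np.degrees(r.x[2]).round(1),r.fun)
    # outlet (brass): saturated orange pixels near the pot
    h=cv2.cvtColor(t["p"],cv2.COLOR_RGB2HSV);P=cloud(t["d"],t["K"],t["T"])
    m=(h[...,1]>120)&(abs(h[...,0].astype(int)-20)<10)&(np.hypot(P[...,0]-.511,P[...,1]+.052)<.085)&(P[...,2]>.005)
    if m.any():
        o=P[m].mean(0);print("outlet",m.sum(),o.round(4),np.degrees(np.arctan2(o[1]+.0525,o[0]-.511)))
```

```text
top1.npz [ 0.5103 -0.0523] -8.4 -1.932994
outlet 23 [ 0.568  -0.059   0.0315] -6.478543202770127
scene1.npz [ 0.5105 -0.0539] -8.6 -1.8705499172210693
outlet 14 [ 0.5735 -0.0644  0.0295] -10.761072783044616
```

Run:
```python
from h import *; from rig import bot
delta(bot,[.5107,-.053,.110],81.5)
```

```text
tcp [ 0.5097 -0.0503  0.1991] yaw 84.1 t 4.2 F [-0.2 -0.7 -0.2] w 0.154 gf 58.88247191905975
shift [-0.04 -0.09  2.97] turn [0.02 0.   0.52]
```

```bash
python3 -m crank '-1 -0.07 -0.09 1 0 0 0.52; -1 -0.07 -0.09 2 0 0 0.52; -1 -0.07 -0.09 2.97 0.02 0 0.52; -1 -0.07 -0.09 2.97 0.02 0 0.52; -1 -0.07 -0.09 2.97 0.02 0 0.52; -1 -0.07 -0.09 2.97 0.02 0 0.52'
python3 - <<'E'
from h import *; from rig import bot,camera
p,d=camera("wrist");q,_=camera("scene")
cv2.imwrite("pics/w3.png",np.hstack([cv2.resize(z[...,::-1],(400,400),interpolation=cv2.INTER_CUBIC) for z in(p[120:300,230:410],q[190:320,305:435])]))
delta(bot,[.5115,-.053,.0755],81.5)
E
```

```text
time: 4.95
tcp_pos: [0.5131, -0.0543, 0.1114]
orientation: [0.234, 3.129, -0.001]
wrist_force: [0.3, -0.1, -1.4]
gripper_width: 0.156
gripper_force: 58.9
tcp [ 0.5129 -0.0543  0.1112] yaw 81.4 t 5.05 F [ 0.1  0.6 -1.1] w 0.151 gf 58.88947248458862
shift [0.05 0.04 1.19] turn [-0.01  0.04 -0.02]
```

View pics/w3.png

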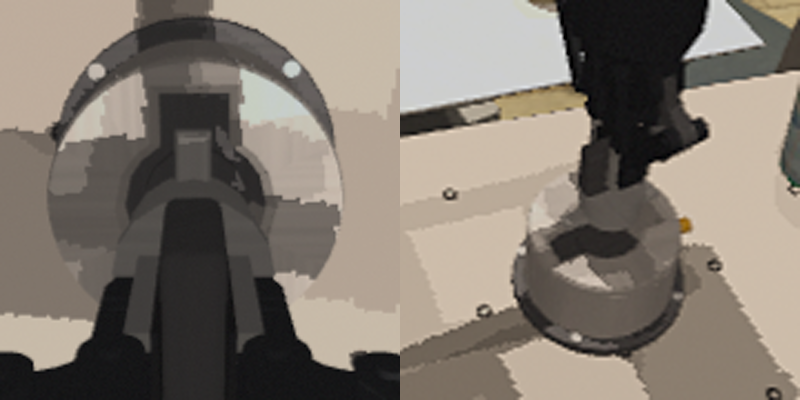

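The lug (193,155) lines up with the slot (about 197,110). Pushing down.

```bash
python3 -m crank '-1 0.03 0.03 0.3 0 0 0; -1 0.03 0.03 0.6 0 0 0; -1 0.03 0.03 0.9 0 0 0; -1 0.03 0.03 1.1 0 0 0; -1 0.03 0.03 1.2 0 0 0; -1 0.03 0.03 1.2 0 0 0; -1 0.03 0.03 1.2 0 0 0'
python3 - <<'E'
from h import *; from rig import bot
delta(bot,[.5115,-.053,.0755],81.5)
E
```

```text
time: 5.92
tcp_pos: [0.5111, -0.0532, 0.0741]
orientation: [0.235, 3.132, -0.001]
wrist_force: [-2.2, 0.2, 7.5]
gripper_width: 0.155
gripper_force: 60.0
tcp [ 0.5111 -0.0532  0.0741] yaw 81.4 t 5.92 F [-2.2  0.2  7.5] w 0.155 gf 60.005024671554565
shift [-0.01  0.01 -0.05] turn [-0.    0.   -0.02]
```

The 7.5 N matches the spring at this depth, so the lugs are in the slots. Turning a quarter turn clockwise (+18 units about tool z).

```bash
python3 -m crank '-1 0 0 0 0 0 1.5; -1 0 0 0 0 0 3; -1 0 0 0 0 0 5; -1 0 0 0 0 0 7; -1 0 0 0 0 0 9; -1 0 0 0 0 0 11; -1 0 0 0 0 0 13; -1 0 0 0 0 0 15; -1 0 0 0 0 0 17; -1 0 0 0 0 0 18; -1 0 0 0 0 0 18; -1 0 0 0 0 0 18'
python3 - <<'E'
from h import *; from rig import bot
delta(bot,[.511,-.053,.083],-8.5);print(bot.read_state()["wrist_torque"])
E
```

```text
time: 7.42
tcp_pos: [0.5124, -0.0535, 0.0745]
orientation: [2.38, 2.047, 0.002]
wrist_force: [0.7, 0.6, 5.4]
gripper_width: 0.152
gripper_force: 60.0
tcp [ 0.5124 -0.0535  0.0745] yaw -8.6 t 7.42 F [0.7 0.6 5.4] w 0.152 gf 59.95401620864868
shift [ 0.01 -0.05 -0.28] turn [ 0.03  0.01 -0.02]
[ 0.00195529  0.02128129 -0.07313711]
```

```bash
python3 -m crank '-1 0 0 -0.1 0 0 0; -1 0 0 -0.2 0 0 0; -1 0 0 -0.28 0 0 0; -1 0 0 -0.28 0 0 0; -1 0 0 -0.28 0 0 0'; python3 -m crank '0 0 0 0 0 0 0; 0 0 0 0 0 0 0; 0 0 0 0 0 0 0; 0 0 0 0 0 0 0; 0 0 -1 0 0 0; 0 0 0 -1 0 0 0' 2>&1 | tail -3
```

```text
time: 8.05
tcp_pos: [0.5122, -0.0535, 0.0827]
orientation: [2.38, 2.047, 0.002]
wrist_force: [2.3, -0.9, 3.9]
gripper_width: 0.154
gripper_force: 59.6
invalid input at $[4]: expected 7 numbers
```

```bash
python3 -m crank '0.2 0 0 0 0 0 0; 0.2 0 0 0 0 0 0; 0.2 0 0 0 0 0 0; 0.2 0 0 0 0 0 0; 0.2 0 0 0 0 0 0; 0.2 0 0 -1 0 0 0; 0.2 0 0 -2.5 0 0 0; 0.2 0 0 -4.5 0 0 0; 0.2 0 0 -4.5 0 0 0;  0.2 0 0 -4.5 0 0 0'
python3 - <<'E'
from h import *; from rig import bot,camera,camera_model
m=camera_model("wrist");p,d=camera("wrist");q,_=camera("scene")
cv2.imwrite("pics/w4.png",np.hstack([cv2.resize(z[...,::-1],(400,400),interpolation=cv2.INTER_CUBIC) for z in(p[60:300,200:440],q[190:320,305:435])]))
P=cloud(d,m["intrinsics"],m["pose"]).reshape(-1,3)
r=np.hypot(P[:,0]-.511,P[:,1]+.053)
b=P[(r<.03)&(P[:,2]>.1)&(P[:,2]<.125)]
print(len(b),cv2.minAreaRect((b[:,:2]*1000).astype(np.float32)),np.median(b[:,2]))
l=P[(r<.06)&(P[:,2]>.057)&(P[:,2]<.064)]
print("lip",np.median(l[:,2]))
E
```

```text
time: 9.3
tcp_pos: [0.5108, -0.0531, 0.2173]
orientation: [2.381, 2.048, 0.001]
wrist_force: [-1.3, -0.0, -0.5]
gripper_width: 0.599
gripper_force: 0.0
725 ((512.2932739257812, -52.449729919433594), (42.72665786743164, 13.762003898620605), 81.20557403564453) 0.11217259597738041
lip 0.06036937540797088
```

View pics/w4.png

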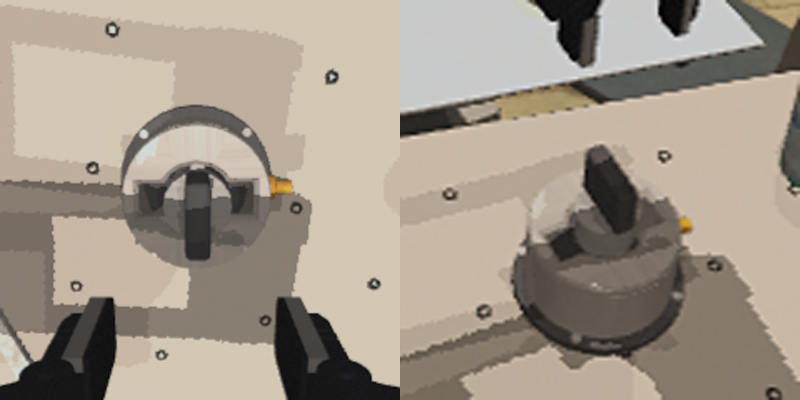

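The plug is locked: its bar (198,215 in the left crop) lies across the slots at 81°. The bar top is at 112 mm, which puts the underside at 48 mm, and the plug is upright and centred. Handing in.

```bash
python3 -c "
from rig import job
print(job.hand_in())"
```

```text
the job is handed in; nothing more can be done
None
```

The job is handed in, though the hand-in returned no verdict: by camera, the lug plug sits locked in the oil pot, about 90° from the slots with its underside at about 48 mm, and I never touched the smooth plug.

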